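# Lock the findings chest and put its key away

## Robot

A 6-joint arm with a two-finger parallel gripper is mounted at the origin on the work surface. World frame = base frame: x ahead of the robot, y to its left, z up, the work surface at z = 0. Lengths are in m, angles in rad, forces in N, time in s.
With the tool pointing down it reaches from about 0.25 to 0.725 m from the base axis. Payload 4 kg.
Tool frame: the origin (TCP) lies midway between the tips of the shut fingers; the grasp point (between the pads) lies 19 mm behind it; z points along the fingers, y is the line along which they close (so a half turn about z gives the same grasp; the last joint's range is limited). The gripper opens to 85 mm and grips with 20 to 120 N. Pads are 22 mm wide; open, the fingers measure 114 mm over their backs; the gripper's body (76 mm by 85 mm) begins 54 mm behind the grasp point. The pads swing forward as they close: fully open they stand 13 mm farther back than shut.
Start: joints at [-1.286, 0.241, 0.005, 1.335, 0, 1.571], TCP at [0.14, -0.48, 0.231] pointing down, gripper open.
Joint ranges: [-2.72, 2.72], [-1.05, 1.87], [-1.09, 1.28], [-1.99, 2.15], [-1.42, 1.44], [-3.14, 3.14]. Speed limits (rad/s): [2.79, 2.79, 3.14, 3.14, 3.14, 3.14].

## Interface

Orientations are given as a unit quaternion [x, y, z, w].
In Python, from workcell import get_obs, imaging, workorder gives the robot as it stands.
- The arm moves only by the shell command python3 -m jog FILE, which reads ROWS from the file FILE. ROWS is one flat JSON list of numbers that holds 1 to 10 rows one after another, with no inner brackets; each row has 7 numbers: a rotation vector rx, ry, rz in normalised numbers (1 is 2 rad), then dx, dy, dz in fractions of the full range, 1 being 750 mm, then the finger opening in m; each row is the pose to reach, as a shift and turn from the pose commanded when the command began, along the tool's axes at that moment; what a row does not reach only later rows make up. A row lasts 1/8 s, in which the tool goes at most 0.0625 m and 0.188 rad, less where a joint would pass 70% of its speed; a pose out of reach is approached as far as the arm can. The fingers move at their own pace and stop on an object; the grip force is fixed at half the most. Time passes only in rows, so rows that do not move let the fingers close. It prints the time, the measured TCP pose, the force, the opening and the grip force at its end. Shift and turn numbers lie between -1 and 1, and a call with a number outside is refused. Input that does not fit is refused with a message, and nothing moves.
- get_obs(): the state, without advancing time (a new reading comes with each control period).
- imaging.camera(name): name is "scene" or "top" or "wrist"; returns (picture, depth): 420x560x3 uint8, red, green, blue; 420x560 float32, m along the optical axis (not along the pixel's ray), 0 where there is no reading.
- imaging.calibration(name): a dict with "mtx" (3x3 intrinsics, pixels), "R" (3x3) and "t" (3): a world point X has camera coordinates R X + t. Camera axes: x right, y down, z forward; pixel columns grow to the right and rows downward; lengths in m; the calibration is good to about 2 mm. A picture is of the moment at which its call begins: read the wrist's pose just before it. calibration takes no time and is no camera call; for the wrist camera it gives the pose at the moment of the call.
- workorder.job_done(): hands the job in; it is judged then, once.
The state is a dict: "clock": time; "joint_pos": joint angles; "joint_vel": joint speeds; "tau": joint torques, N m; "eef_pos": TCP position; "tool_rot": TCP orientation; "ft_force": force on the tool from outside, world axes, zero at the start; "ft_torque": the same for the moment, N m; "grip_width": finger opening in m; "grasp_force": force on a finger pad.
Only numpy, scipy, OpenCV 4.12 (cv2) and the standard library are available. Lean on these libraries where they do the work, as an engineer would, in place of code of your own. Each camera call takes 0.05 s, during which the arm holds its last target. There are 200 camera calls.

## Task

Lock the chest with the key that stands in its lock: turn the key clockwise until the brass tongue lies fully home under the keeper and will go no further, then turn the key back, feeling for the one position where it comes out, draw it out and put it in the steel cup. Do not force the key at any time (a light hand is enough; it is spoiled by more than 35 N against the lock), move the tongue only with the key, and leave the jar, soles, wax block and the cup itself where they are.

Things in the scene. Friction and masses are not known exactly. Their poses are not given: they have to be found in the camera images.
- chest: fixed green steel chest, 220 (x) x 240 (y) x 70 high, origin at the centre of its underside. On its top, at chest x -20, y -30, sits a 64 x 64 steel lock housing whose face is 96 above the bench; the key stands in the brass cylinder in that face. Lock angle = yaw about the vertical in the chest's frame: 0 = chest +x, positive = anticlockwise from above
- lock_axis (a point): point on the lock's vertical axis at the housing's face. The key's lug lies under the cylinder's 5 thick face with 2 of free lift; it passes only through one notch 6.4 wide, hidden by the dust disc: within about 0.1 rad of a release angle that differs from time to time, key x anywhere from -0.2 to 0.7 lock angle, not measurable, to be felt by pulling up lightly
- keeper (a point): middle of the gap under the dark steel keeper bridge (on the chest's top, 78 from the lock axis towards chest +x), where the tongue's end must go
- tongue (a joint): swing of the brass tongue about the lock axis, rad: 0 = fully open (lock angle +1.0), grows clockwise from above, 1.0 = fully home on its stop under the keeper (lock angle 0). Starts at 0 to 0.25. Friction about 0.05 N m: stays where left. The key pushes it clockwise only, after lost motion; key x stands at about -0.5 lock angle (give or take 0.15 for play) when it is home
- tongue_end (a point): red dot on top of the brass tongue, 66 from the lock axis; the tongue is a flat bar 12 wide, 5 thick, reaching 85 from the axis, lying 9 to 14 above the chest's top
- key: loose key, about 45 g, upright in the lock (tip 72 above the bench, about 1 mm play), key x at 0.6 to 0.75 lock angle at first. Origin at the centre of its tip, z up, x towards its lug. Shank 10 diameter; lug 4 thick reaching 14 from the axis, 9 to 17 above the tip; black dust disc 36 diameter, 24 to 27 above the tip, resting on the lock's face. Out of the lock once lifted 24
- key_bow (a point): centre of the key's orange bow (grip plate), 47 above the tip; bow 30 wide along key x, 9 thick along key y, from 32 to 62 above the tip; white dot on its top on the lug's side
- cup: loose open steel cup, 90 outside diameter, 42 high, wall 4, 350 g, origin at the centre of its underside, on the bench
- glue_jar: blue jar with black cap, 60 diameter, 85 high, origin at the centre of its underside; leave alone
- soles: stack of cut soles, about 225 x 70 x 25 high, origin at the centre of its underside; leave alone
- wax: yellow wax block 50 x 35 x 20 high on the chest's top, origin at the centre of its underside; leave alone

How it is judged:
On the way, in this order (a step that is already met when the one before it is completed fails the run):
1. the tongue is turned fully home by the key, which is still down in the lock (value of joint tongue above 0.93 rad and z of key in the frame of lock_axis below -0.015 m), for 0.1 s.
2. the key has been drawn up out of the lock (value of joint tongue above 0.93 rad and z of key in the frame of lock_axis above 0.003 m), for 0.1 s.
At the end, for the whole second after the job is handed in: tongue still home (joint above 0.93 of 1.0 rad); key resting still in the cup (its tip within 46 mm and its bow within 65 mm of the cup's axis, its tip or its bow below the rim, touching the cup); cup upright and within 30 mm of its start; jar, soles and wax within 30 mm of their starts (value of joint tongue above 0.93 rad and horizontal distance between key_bow and cup below 0.065 m and horizontal distance between key and cup below 0.046 m and z of any of key, key_bow in the frame of cup below 0.036 m and linear speed of key below 0.02 m/s and angle between cup's own z axis and vertical below 0.1 rad and distance of each of cup, glue_jar, soles, wax from where it was at the start of the episode below 0.03 m and contact force between key and cup above 0.05 N).
It fails at once if the key is forced: more than 35 N between the key and the chest with its lock (contact force between key and chest above 35 N).
It fails at once if the robot moves the tongue directly instead of with the key (more than 0.5 N on the tongue) (contact force between the arm and tongue above 0.5 N).
It fails at once if a bystander is knocked over or shoved (distance of any of glue_jar, soles, wax, cup from where it was at the start of the episode above 0.03 m).
It also fails if it takes over 67 s, if anything falls off the work surface, if the arm or the gripper's body presses on something with over 40 N, if the wrist force passes 120 N, or if a joint passes its speed limit or range.

## Working session

There is one attempt and no reset: what is moved stays moved. The work goes in short steps, Python scripts to look and compute and a shell command to move; the robot and the scene stay as the last step left them, time stands still between calls to the robot, and variables do not carry over. Pictures are saved under pics/ and viewed, at most 10 in all, crops included, and the job is handed in when it is done.

```bash
mkdir -p pics; ls; python3 - <<'E'
from workcell import get_obs, imaging
import cv2, numpy as np
o=get_obs(); print({k:np.round(v,3).tolist() for k,v in o.items()})
ims=[]
for n in ("scene","top"):
    p,d=imaging.camera(n); c=imaging.calibration(n)
    np.savez(f"pics/{n}0.npz",p=p,d=d,K=c["mtx"],R=c["R"],t=c["t"])
    print(n,np.round(c["mtx"],1).tolist(),np.round(-np.array(c["R"]).T@np.array(c["t"]),3), np.round(c["R"],2).tolist())
    cv2.imwrite(f"pics/{n}0.png",p[:,:,::-1])
E
```

```text
pics
{'clock': 0.0, 'joint_pos': [-1.286, 0.241, 0.004, 1.335, -0.0, 1.571], 'joint_vel': [0.0, 0.001, -0.001, -0.001, 0.0, 0.0], 'tau': [0.002, -37.232, 25.241, 0.017, 0.0, 0.0], 'eef_pos': [0.14, -0.479, 0.23], 'tool_rot': [0.99, 0.142, -0.0, -0.001], 'ft_force': [-0.234, 0.167, 0.281], 'ft_torque': [0.004, 0.025, -0.05], 'grasp_force': 0.0, 'grip_width': 0.086}
scene [[428.1, 0.0, 276.2], [0.0, 428.1, 214.1], [0.0, 0.0, 1.0]] [1.265 0.156 0.711] [[-0.13, 0.99, 0.01], [0.68, 0.1, -0.73], [-0.72, -0.09, -0.69]]
top [[485.8, 0.0, 276.1], [0.0, 485.8, 195.5], [0.0, 0.0, 1.0]] [0.46  0.051 1.383] [[-0.02, -1.0, 0.01], [-0.99, 0.02, -0.11], [0.11, -0.01, -0.99]]
```

View pics/top0.png

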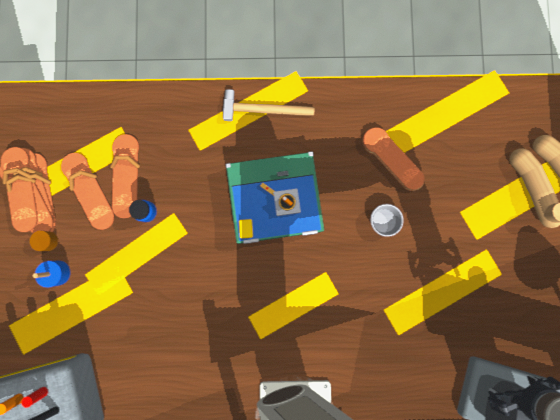

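View pics/scene0.png

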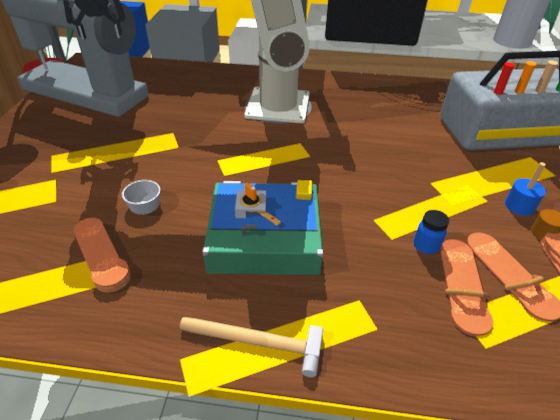

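The top view shows the chest centred near (275,197), the lock and key at (287,202), the brass tongue pointing to (263,186), the keeper at (283,175) and the cup at (386,221). The wax (245,228), jar (143,210) and soles (393,158) are all clear of the route. The scene view agrees with this: lock (250,203), cup (142,197).

```bash
cat > h.py <<'E'
import numpy as np, cv2
from workcell import get_obs, imaging
from scipy.spatial.transform import Rotation as Rn
def ray(c,u,v):
    R=np.array(c["R"]);t=np.array(c["t"]);K=np.array(c["mtx"])
    d=R.T@np.linalg.solve(K,[u,v,1.]); return -R.T@t,d
def onz(c,u,v,z):
    o,d=ray(c,u,v); return o+d*(z-o[2])/d[2]
def pt(c,d,u,v):
    o,r=ray(c,u,v); return o+r*d[int(round(v)),int(round(u))]
def two(r1,r2):
    A=np.array([r1[1],-r2[1]]).T; s=np.linalg.lstsq(A,r2[0]-r1[0],rcond=None)[0]
    a=r1[0]+s[0]*r1[1]; b=r2[0]+s[1]*r2[1]; return (a+b)/2,np.linalg.norm(a-b)
def load(n):
    z=np.load(f"pics/{n}.npz"); return z["p"],z["d"],dict(mtx=z["K"],R=z["R"],t=z["t"])
def snap(n,f):
    c=imaging.calibration(n); p,d=imaging.camera(n)
    np.savez(f"pics/{f}.npz",p=p,d=d,K=c["mtx"],R=c["R"],t=c["t"]); cv2.imwrite(f"pics/{f}.png",p[:,:,::-1]); return p,d,c
def blobs(p,lo,hi,amin=4,box=None):
    m=cv2.inRange(cv2.cvtColor(p,cv2.COLOR_RGB2HSV),lo,hi)
    if box: k=np.zeros_like(m);x0,y0,x1,y1=box;k[y0:y1,x0:x1]=1;m*=k
    n,l,s,c=cv2.connectedComponentsWithStats(m)
    return m,[(s[i][4],c[i].round(1).tolist(),s[i][:4].tolist()) for i in range(1,n) if s[i][4]>=amin]
E
python3 - <<'E'
from h import *
p,d,c=load("top0"); q,e,g=load("scene0")
for n,u,v in [("chest",300,180),("lock",279,196),("key",288,201),("tongueend",265,186),("cupfl",386,221),("keeper",283,174),("sole",395,158),("wax",246,229)]: print(n,pt(c,d,u,v).round(3))
# chest top corners via green/blue
m=cv2.inRange(d,0,9)
o,_=ray(c,0,0)
vv,uu=np.mgrid[0:420,0:560]
K,R=c["mtx"],c["R"]; X=np.stack([(uu-K[0,2])/K[0,0]*d,(vv-K[1,2])/K[1,1]*d,d],-1)@R+o
m=((abs(X[...,2]-.07)<.012)&(uu>200)&(uu<340)&(vv>140)&(vv<250)).astype(np.uint8)
P=X[m>0][:,:2].astype(np.float32); print("chest rect",cv2.minAreaRect(P))
m=((X[...,2]>.02)&(X[...,2]<.06)&(uu>360)&(uu<415)&(vv>195)&(vv<245)); print("cup",cv2.minEnclosingCircle(X[m][:,:2].astype(np.float32)),m.sum())
m=((X[...,2]>.086)&(X[...,2]<.104)&(uu>260)&(uu<310)&(vv>180)&(vv<220)); print("lock",cv2.minAreaRect(X[m][:,:2].astype(np.float32)),m.sum())
for P,D,C,b in((p,d,c,(260,180,320,225)),(q,e,g,(225,170,300,235))):
    for r in blobs(P,(5,170,120),(25,255,255),4,b)[1]: print(r,pt(C,D,*r[1]).round(3))
a=cv2.resize(p[140:255,220:350],None,fx=5,fy=5,interpolation=2)[:, :, ::-1]
cv2.imwrite("pics/t1.png",a)
E
```

```text
chest [ 0.642 -0.024  0.069]
lock [0.596 0.034 0.094]
key [0.579 0.012 0.133]
tongueend [0.625 0.071 0.082]
cupfl [ 0.529 -0.269  0.007]
keeper [0.655 0.023 0.096]
sole [ 0.706 -0.297  0.027]
wax [0.51  0.123 0.09 ]
chest rect ((0.5960463285446167, 0.04534986615180969), (0.22360481321811676, 0.24039307236671448), 7.168747901916504)
cup ((0.5308927893638611, -0.26412665843963623), 0.04546450823545456) 310
lock ((0.5926406383514404, 0.030069079250097275), (0.0917445570230484, 0.09402342140674591), 7.5167951583862305) 542
(np.int32(36), [266.8, 188.2], [262, 184, 11, 9]) [0.619 0.067 0.083]
(np.int32(5), [282.6, 195.8], [281, 195, 4, 3]) [0.596 0.025 0.095]
(np.int32(32), [288.5, 201.6], [285, 198, 8, 8]) [0.577 0.011 0.135]
(np.int32(9), [287.9, 208.3], [284, 207, 8, 3]) [0.563 0.011 0.098]
(np.int32(4), [226.5, 175.0], [225, 175, 4, 1]) [ 0.386 -0.088 -0.001]
(np.int32(56), [298.0, 189.1], [296, 180, 4, 19]) [0.524 0.113 0.09 ]
(np.int32(125), [249.8, 191.2], [245, 182, 11, 18]) [0.587 0.015 0.125]
(np.int32(4), [241.2, 200.5], [241, 199, 2, 4]) [ 0.588 -0.004  0.097]
(np.int32(32), [271.6, 218.8], [264, 215, 14, 9]) [0.624 0.067 0.086]
```

View pics/t1.png

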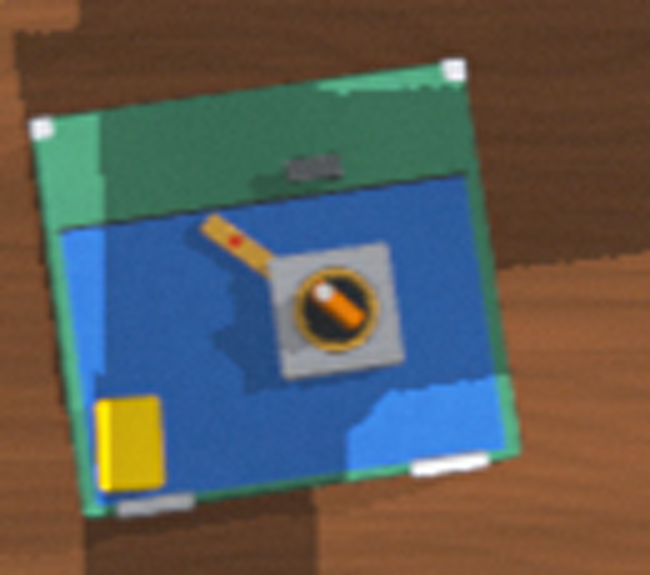

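The enlarged view shows the key's white dot at (322,290), up and left of the bow, so key x is about +0.7 from chest +x. The tongue's red dot is at (236,240), it swings clockwise towards the keeper at (313,168), and the chest yaw is about +0.125. The lock axis worked out from the chest rectangle, (0.580, 0.013), matches the key depth reading. Moving to hover.

Careful with the scale: shifts go in shares of 750 mm and turns go in shares of 2 rad. That gives: 0.561 m / 0.75 = 0.748, -0.349 m / 0.75 = -0.4653, -0.515 rad / 2 = -0.2575.

```bash
echo '[0, 0, -0.2575, 0.748, -0.4653, 0, 0.085, 0, 0, -0.2575, 0.748, -0.4653, 0, 0.085, 0, 0, -0.2575, 0.748, -0.4653, 0, 0.085, 0, 0, -0.2575, 0.748, -0.4653, 0, 0.085, 0, 0, -0.2575, 0.748, -0.4653, 0, 0.085, 0, 0, -0.2575, 0.748, -0.4653, 0, 0.085, 0, 0, -0.2575, 0.748, -0.4653, 0, 0.085, 0, 0, -0.2575, 0.748, -0.4653, 0, 0.085, 0, 0, -0.2575, 0.748, -0.4653, 0, 0.085, 0, 0, -0.2575, 0.748, -0.4653, 0, 0.085]' > m.json && python3 -m jog m.json; python3 - <<'E'
from h import *
o=get_obs(); print(o["joint_pos"],o["eef_pos"],Rn.from_quat(o["tool_rot"]).as_matrix().round(3))
E
```

```text
clock: 1.35
eef_pos: [0.5579, -0.0122, 0.2309]
tool_rot: [0.921, 0.389, -0.0, 0.0]
ft_force: [0.6, -0.0, -0.4]
grip_width: 0.085
grasp_force: 0.0
[-2.15999557e-02  3.57509646e-01  1.64939790e-01  1.37884745e+00
 -3.45008805e-04  2.31995122e+00] [ 0.55793894 -0.01215807  0.23085459] [[ 0.697  0.717 -0.001]
 [ 0.717 -0.697 -0.   ]
 [-0.001 -0.    -1.   ]]
```

Converted, -1.5 rad / 2 = -0.75.

```bash
python3 - <<'E'
from h import *
p,d,c=snap("wrist","w1")
print((-np.array(c["R"]).T@c["t"]).round(3),np.array(c["mtx"]).round(1)[0])
E
echo '[0, 0, -0.75, 0, 0, 0, 0.085, 0, 0, -0.75, 0, 0, 0, 0.085, 0, 0, -0.75, 0, 0, 0, 0.085, 0, 0, -0.75, 0, 0, 0, 0.085, 0, 0, -0.75, 0, 0, 0, 0.085, 0, 0, -0.75, 0, 0, 0, 0.085, 0, 0, -0.75, 0, 0, 0, 0.085, 0, 0, -0.75, 0, 0, 0, 0.085]' > m.json && python3 -m jog m.json >/dev/null
echo '[0, 0, -0.82, -0.024, -0.0227, 0, 0.085, 0, 0, -0.82, -0.024, -0.0227, 0, 0.085, 0, 0, -0.82, -0.024, -0.0227, 0, 0.085, 0, 0, -0.82, -0.024, -0.0227, 0, 0.085, 0, 0, -0.82, -0.024, -0.0227, 0, 0.085, 0, 0, -0.82, -0.024, -0.0227, 0, 0.085, 0, 0, -0.82, -0.024, -0.0227, 0, 0.085, 0, 0, -0.82, -0.024, -0.0227, 0, 0.085, 0, 0, -0.82, -0.024, -0.0227, 0, 0.085]' > m.json && python3 -m jog m.json
python3 - <<'E'
from h import *
o=get_obs(); print(o["joint_pos"],Rn.from_quat(o["tool_rot"]).as_matrix().round(3))
p,d,c=snap("wrist","w2")
a=cv2.imread("pics/w1.png");b=cv2.imread("pics/w2.png")
cv2.imwrite("pics/w12.png",np.vstack([a,b])[:, :] if 0 else cv2.resize(np.hstack([a,b]),(800,300),interpolation=3))
E
```

```text
[0.611 0.042 0.375] [299.3   0.  285.5]
clock: 3.52
eef_pos: [0.5558, -0.0389, 0.2307]
tool_rot: [-0.391, 0.92, 0.0, -0.001]
ft_force: [0.1, -0.1, 0.2]
grip_width: 0.0852
grasp_force: 0.0
[-6.98001510e-02  3.56404475e-01  1.62886984e-01  1.37870348e+00
 -1.69543216e-05 -8.72778719e-01] [[-0.695 -0.719 -0.001]
 [-0.719  0.695  0.   ]
 [ 0.001  0.001 -1.   ]]
```

View pics/w12.png

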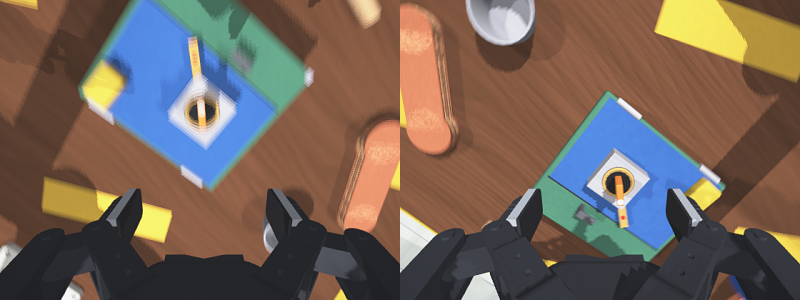

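Both wrist views show the key upright in the lock (at (203,112) left, (618,185) right in the picture), the tongue with its red dot and the keeper. Next I triangulate the bow and dots.

```bash
python3 - <<'E'
from h import *
A=load("w1");B=load("w2")
for n,(p,d,c) in(("w1",A),("w2",B)):
    uc,vc=(282,157) if n=="w1" else (305,259)
    box=(uc-45,vc-35,uc+45,vc+65) if n=="w2" else (uc-45,vc-110,uc+45,vc+40)
    for nm,lo,hi in(("or",(8,150,120),(20,255,255)),("red",(0,170,100),(4,255,255)),("red2",(172,170,100),(180,255,255)),("black",(0,0,0),(180,255,45))):
        m,b=blobs(p,lo,hi,5,box)
        print(n,nm,[(int(x[0]),x[1],x[2],pt(c,d,*x[1]).round(4).tolist()) for x in b])
out=[]
for n,(p,d,c) in(("w1",A),("w2",B)):
    uc,vc=(282,157) if n=="w1" else (305,259)
    out.append(cv2.resize(p[vc-45:vc+45,uc-45:uc+45],(400,400),interpolation=2))
    # top-of-bow points
    o,_=ray(c,0,0);vv,uu=np.mgrid[0:420,0:560];K,R=c["mtx"],c["R"]
    X=np.stack([(uu-K[0,2])/K[0,0]*d,(vv-K[1,2])/K[1,1]*d,d],-1)@R+o
    m=(X[...,2]>.122)&(X[...,2]<.15)&(abs(uu-uc)<45)&(abs(vv-vc)<45)
    P=X[m]; print(n,"bow",m.sum(),cv2.minAreaRect(P[:,:2].astype(np.float32)),P[:,2].max(),np.median(P,0))
    hs=cv2.cvtColor(p,cv2.COLOR_RGB2HSV); w=m&(hs[...,1]<70)&(hs[...,2]>150); print("white",w.sum(),X[w].mean(0) if w.any() else 0,uu[w].mean(),vv[w].mean())
cv2.imwrite("pics/w12c.png",np.hstack(out)[:,:,::-1])
E
```

```text
w1 or [(15, [284.7, 140.6], [281, 138, 6, 9], [0.5977, 0.0294, 0.1]), (7, [276.1, 154.0], [276, 151, 2, 7], [0.5873, 0.0284, 0.1355]), (5, [287.0, 155.0], [287, 153, 1, 5], [0.5929, 0.0217, 0.1347]), (29, [277.9, 168.3], [277, 161, 3, 15], [0.5804, 0.0193, 0.1352]), (68, [285.3, 168.5], [281, 160, 8, 15], [0.5847, 0.0152, 0.1365])]
w1 red []
w1 red2 []
w1 black [(40, [290.4, 155.7], [288, 148, 10, 15], [0.5921, 0.0163, 0.1007])]
w2 or [(341, [306.5, 262.4], [300, 246, 14, 35], [0.575, 0.0075, 0.1346]), (6, [309.7, 305.0], [309, 303, 3, 5], [0.6215, 0.0677, 0.0877]), (6, [314.0, 304.0], [313, 302, 3, 5], [0.6179, 0.071, 0.086])]
w2 red [(7, [312.3, 304.3], [311, 302, 3, 5], [0.6196, 0.0701, 0.0858])]
w2 red2 [(6, [311.7, 304.3], [311, 303, 3, 4], [0.6201, 0.0697, 0.0858])]
w2 black [(159, [296.1, 260.6], [289, 249, 13, 23], [0.5914, 0.0132, 0.0996])]
w1 bow 417 ((0.582557737827301, 0.015999149531126022), (0.0292311180382967, 0.00898041296750307), 49.99366760253906) 0.13783359538055112 [0.58293233 0.0164528  0.13563101]
white 201 [0.58354857 0.01705118 0.13530081] 282.65671641791045 167.38308457711443
w2 bow 357 ((0.5817441940307617, 0.014982040971517563), (0.03016914799809456, 0.009007396176457405), 49.69670104980469) 0.13721275320667367 [0.57971635 0.0124022  0.13527903]
white 74 [0.58796077 0.0222141  0.1354331 ] 307.0945945945946 282.5135135135135
```

View pics/w12c.png

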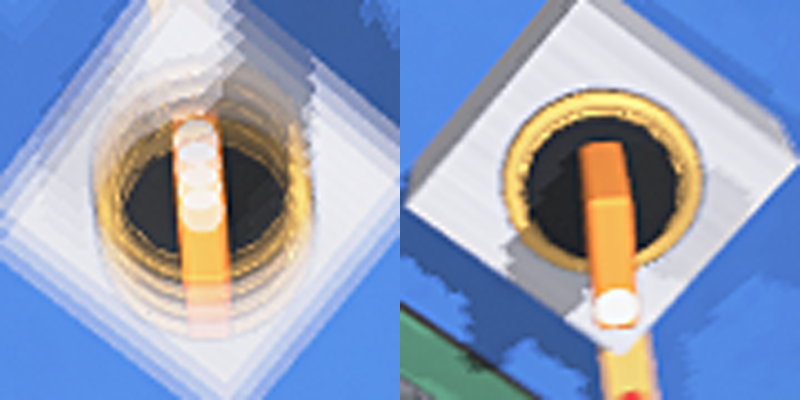

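The w1 picture is motion-smeared, so I trust w2. It puts the bow's centre at (0.5817, 0.0150) with its top at 0.135 and a 30x9 outline, and key x at 0.868 world (0.74 lock). The red dot gives a tongue of about 0.16. All of these fall within the stated ranges.

Converted, 0.07 m / 0.75 = 0.0933, 0.04 m / 0.75 = 0.0533, -0.065 rad / 2 = -0.0325.

```bash
echo '[0, 0, -0.0325, -0.0753, 0.0251, 0.0533, 0.04, 0, 0, -0.0325, -0.0753, 0.0251, 0.08, 0.04, 0, 0, -0.0325, -0.0753, 0.0251, 0.0933, 0.04, 0, 0, -0.0325, -0.0753, 0.0251, 0.0933, 0.04, 0, 0, -0.0325, -0.0753, 0.0251, 0.0933, 0.04, 0, 0, -0.0325, -0.0753, 0.0251, 0.0933, 0.04]' > m.json && python3 -m jog m.json
python3 - <<'E'
from h import *
o=get_obs();M=Rn.from_quat(o["tool_rot"]).as_matrix()
p,d,c=snap("wrist","w3")
o_,_=ray(c,0,0);vv,uu=np.mgrid[0:420,0:560];K,R=c["mtx"],c["R"]
X=np.stack([(uu-K[0,2])/K[0,0]*d,(vv-K[1,2])/K[1,1]*d,d],-1)@R+o_
hs=cv2.cvtColor(p,cv2.COLOR_RGB2HSV)
m=(X[...,2]>.118)&(X[...,2]<.142)&(np.hypot(X[...,0]-.5815,X[...,1]-.0148)<.022)
r=cv2.minAreaRect(X[m][:,:2].astype(np.float32));print(m.sum(),r)
m2=m&(X[...,2]>.131);r=cv2.minAreaRect(X[m2][:,:2].astype(np.float32));print(m2.sum(),r,X[m2].mean(0))
print(o["eef_pos"],"tool x ang",np.arctan2(-M[1,0],-M[0,0]),"tool err",M.T@(np.r_[r[0],0.124]-o["eef_pos"]))
E
```

```text
clock: 4.32
eef_pos: [0.583, 0.0144, 0.1627]
tool_rot: [-0.418, 0.909, -0.0, 0.001]
ft_force: [0.4, -0.3, 0.5]
grip_width: 0.0402
grasp_force: 0.0
721 ((0.5819045305252075, 0.015001021325588226), (0.029669469222426414, 0.008901778608560562), 49.4829216003418)
635 ((0.5819658637046814, 0.01500172633677721), (0.029557809233665466, 0.00872988160699606), 49.751869201660156) [0.58118788 0.01433554 0.13543433]
[0.58295746 0.01436017 0.1626912 ] tool x ang 0.8621145280112779 tool err [0.00021927 0.00124027 0.03868872]
```

Converted, 0.0565 m / 0.75 = 0.0753, 0.001 m / 0.75 = 0.0013.

```bash
echo '[0, 0, 0, 0, 0.0013, 0.04, 0.04, 0, 0, 0, 0, 0.0013, 0.0667, 0.04, 0, 0, 0, 0, 0.0013, 0.0753, 0.04, 0, 0, 0, 0, 0.0013, 0.0753, 0.04]' > m.json && python3 -m jog m.json
echo '[0, 0, 0, 0, 0, 0, 0.02, 0, 0, 0, 0, 0, 0, 0.012, 0, 0, 0, 0, 0, 0, 0.005, 0, 0, 0, 0, 0, 0, 0.0, 0, 0, 0, 0, 0, 0, 0.0, 0, 0, 0, 0, 0, 0, 0.0]' > m.json && python3 -m jog m.json
python3 -c "
from h import *
o=get_obs();print({k:np.round(v,3).tolist() for k,v in o.items()})"
```

```text
clock: 4.88
eef_pos: [0.5817, 0.0154, 0.1051]
tool_rot: [-0.418, 0.908, -0.0, 0.0]
ft_force: [-0.3, 0.3, 0.8]
grip_width: 0.0395
grasp_force: 0.0
clock: 5.62
eef_pos: [0.5823, 0.0156, 0.1059]
tool_rot: [-0.418, 0.908, -0.0, 0.001]
ft_force: [-0.6, 0.3, 5.4]
grip_width: 0.0078
grasp_force: 59.1
{'clock': 5.625, 'joint_pos': [0.027, 0.48, 0.018, 1.106, 0.0, -0.836], 'joint_vel': [0.0, 0.001, -0.0, 0.0, -0.0, -0.002], 'tau': [-0.007, -43.349, 21.584, -0.146, -0.017, -0.001], 'eef_pos': [0.582, 0.016, 0.106], 'tool_rot': [-0.418, 0.908, -0.0, 0.001], 'ft_force': [-0.555, 0.294, 5.37], 'ft_torque': [-0.012, 0.069, 0.005], 'grasp_force': 59.125, 'grip_width': 0.008}
```

Gripped: bow width 7.8 mm, 5 N of downward load. I'll ease that off and turn clockwise in gentle stages.

Converted, -0.0008 m / 0.75 = -0.0011, 0.15 rad / 2 = 0.075.

```bash
cat > s.py <<'E'
from h import *
o=get_obs();M=Rn.from_quat(o["tool_rot"]).as_matrix()
print("key lock ang %.3f"%(np.arctan2(-M[1,0],-M[0,0])-.125),"pos",o["eef_pos"].round(4),"F",o["ft_force"].round(1),"T",o["ft_torque"].round(3),"q6 tau",o["tau"][5].round(3),"grip",o["grip_width"].round(4),o["grasp_force"].round(0))
E
echo '[0, 0, 0, 0, 0, -0.0011, 0, 0, 0, 0.025, 0, 0, -0.0011, 0, 0, 0, 0.05, 0, 0, -0.0011, 0, 0, 0, 0.075, 0, 0, -0.0011, 0, 0, 0, 0.1, 0, 0, -0.0011, 0, 0, 0, 0.125, 0, 0, -0.0011, 0, 0, 0, 0.15, 0, 0, -0.0011, 0, 0, 0, 0.15, 0, 0, -0.0011, 0]' > m.json && python3 -m jog m.json >/dev/null; python3 s.py
```

```text
Traceback (most recent call last):
  File "s.py", line 3, in <module>
    print("key lock ang %.3f"%(np.arctan2(-M[1,0],-M[0,0])-.125),"pos",o["eef_pos"].round(4),"F",o["ft_force"].round(1),"T",o["ft_torque"].round(3),"q6 tau",o["tau"][5].round(3),"grip",o["grip_width"].round(4),o["grasp_force"].round(0))
                                                                                                                                                                                         ^^^^^^^^^^^^^^^^^^^^^
AttributeError: 'float' object has no attribute 'round'
```

```bash
sed -i 's/o\["grip_width"\].round(4),o\["grasp_force"\].round(0)/o["grip_width"],o["grasp_force"],o["clock"]/' s.py; python3 s.py
```

```text
key lock ang 0.439 pos [0.5818 0.0156 0.1059] F [0.6 0.  4. ] T [ 0.011 -0.082 -0.062] q6 tau 0.063 grip 0.007909651746042622 59.02230083942413 6.625
```

Converted, -0.0006 m / 0.75 = -0.0008, 0.3 rad / 2 = 0.15.

```bash
echo '[0, 0, 0.025, 0, 0, -0.0008, 0, 0, 0, 0.05, 0, 0, -0.0008, 0, 0, 0, 0.075, 0, 0, -0.0008, 0, 0, 0, 0.1, 0, 0, -0.0008, 0, 0, 0, 0.125, 0, 0, -0.0008, 0, 0, 0, 0.15, 0, 0, -0.0008, 0, 0, 0, 0.15, 0, 0, -0.0008, 0]' > m.json && python3 -m jog m.json >/dev/null; python3 s.py
echo '[0, 0, 0.025, 0, 0, 0, 0, 0, 0, 0.05, 0, 0, 0, 0, 0, 0, 0.075, 0, 0, 0, 0, 0, 0, 0.1, 0, 0, 0, 0, 0, 0, 0.125, 0, 0, 0, 0, 0, 0, 0.125, 0, 0, 0, 0]' > m.json && python3 -m jog m.json >/dev/null; python3 s.py
```

```text
key lock ang 0.140 pos [0.5813 0.0164 0.1059] F [0.  3.3 1.9] T [ 0.673 -0.055  0.034] q6 tau 0.128 grip 0.008284524702196485 58.697524666786194 7.5
key lock ang -0.110 pos [0.5816 0.0164 0.1059] F [ 0.9  3.8 -0.4] T [ 0.817 -0.267  0.046] q6 tau 0.129 grip 0.0076100487413852825 58.53012442588806 8.25
```

Converted, 0.0006 m / 0.75 = 0.0008, 0.16 rad / 2 = 0.08.

```bash
echo '[0, 0, 0.02, 0, 0.0008, 0, 0, 0, 0, 0.04, 0, 0.0008, 0, 0, 0, 0, 0.06, 0, 0.0008, 0, 0, 0, 0, 0.08, 0, 0.0008, 0, 0, 0, 0, 0.08, 0, 0.0008, 0, 0]' > m.json && python3 -m jog m.json >/dev/null; python3 s.py
echo '[0, 0, 0.015, 0, 0, 0, 0, 0, 0, 0.03, 0, 0, 0, 0, 0, 0, 0.03, 0, 0, 0, 0]' > m.json && python3 -m jog m.json >/dev/null; python3 s.py
```

```text
key lock ang -0.270 pos [0.5817 0.0164 0.1059] F [ 1.9  2.6 -0.2] T [ 0.596 -0.432  0.066] q6 tau 0.119 grip 0.0081851814060048 58.42471718788147 8.875
key lock ang -0.332 pos [0.5817 0.0163 0.106 ] F [ 2.6  3.1 -3.6] T [ 0.744 -0.649 -0.019] q6 tau 0.112 grip 0.007975073602708238 58.33195388317108 9.25
```

Converted, 0.0005 m / 0.75 = 0.0007, -0.0004 m / 0.75 = -0.0005, 0.03 rad / 2 = 0.015.

```bash
echo '[0, 0, 0, -0.0005, 0.0007, 0.0005, 0, 0, 0, 0.015, -0.0005, 0.0007, 0.0005, 0, 0, 0, 0.015, -0.0005, 0.0007, 0.0005, 0]' > m.json && python3 -m jog m.json >/dev/null; python3 s.py
echo '[0, 0, 0.015, 0, 0, 0, 0, 0, 0, 0.015, 0, 0, 0, 0]' > m.json && python3 -m jog m.json >/dev/null; python3 s.py
echo '[0, 0, 0.015, 0, 0, 0, 0, 0, 0, 0.015, 0, 0, 0, 0]' > m.json && python3 -m jog m.json >/dev/null; python3 s.py
```

```text
key lock ang -0.362 pos [0.5819 0.0164 0.1059] F [1.5 1.8 0.5] T [ 0.367 -0.277  0.049] q6 tau 0.107 grip 0.007885660977089043 58.82240831851959 9.625
key lock ang -0.392 pos [0.5819 0.0164 0.1059] F [0.4 2.  0.7] T [ 0.304 -0.207  0.057] q6 tau 0.104 grip 0.007958952590857027 58.91008973121643 9.875
key lock ang -0.422 pos [0.582  0.0164 0.1059] F [1.1 1.8 0.6] T [ 0.28  -0.141  0.005] q6 tau 0.103 grip 0.007886334356203088 58.968785405159 10.125
```

Converted, 0.03 rad / 2 = 0.015.

```bash
for i in 1; do echo '[0, 0, 0.015, 0, 0, 0, 0, 0, 0, 0.015, 0, 0, 0, 0]' > m.json && python3 -m jog m.json >/dev/null; python3 s.py; done
echo '[0, 0, 0.015, 0, 0, 0, 0, 0, 0, 0.015, 0, 0, 0, 0]' > m.json && python3 -m jog m.json >/dev/null; python3 s.py
python3 - <<'E'
from h import *
p,d,c=snap("top","t2")
b=np.r_[[r for r in [0]]]
cv2.imwrite("pics/t2c.png",cv2.resize(p[140:255,220:350],None,fx=5,fy=5,interpolation=2)[:,:,::-1])
q,e,g=snap("scene","s2")
for P,D,C,bx in((p,d,c,(250,160,310,205)),(q,e,g,(225,195,300,245))):
    for lo,hi in(((15,120,120),(28,255,255)),((0,170,100),(5,255,255)),((172,150,100),(180,255,255))):
        print([(int(r[0]),r[1],r[2],pt(C,D,*r[1]).round(3).tolist()) for r in blobs(P,lo,hi,2,bx)[1]])
cv2.imwrite("pics/ts2.png",np.hstack([cv2.resize(p[150:230,235:315],(400,400),interpolation=2),cv2.resize(q[165:245,220:300],(400,400),interpolation=2)])[:,:,::-1])
E
```

```text
key lock ang -0.452 pos [0.5821 0.0164 0.1059] F [0.3 0.5 1.2] T [ 0.173 -0.131  0.03 ] q6 tau 0.104 grip 0.007920423947165937 59.017454981803894 10.375
key lock ang -0.482 pos [0.5821 0.0164 0.1059] F [ 0.3 -0.   1.9] T [ 0.048 -0.126  0.038] q6 tau 0.103 grip 0.007958401316173569 59.05536353588104 10.625
[]
[]
[]
[(12, [247.8, 197.1], [247, 195, 3, 5], [0.595, 0.012, 0.114]), (12, [297.9, 196.3], [296, 195, 4, 4], [0.539, 0.115, 0.081]), (62, [249.3, 201.9], [241, 196, 20, 11], [0.593, 0.014, 0.1]), (61, [252.2, 217.3], [249, 212, 7, 12], [0.624, 0.026, 0.084]), (13, [253.4, 230.6], [251, 230, 6, 3], [0.662, 0.035, 0.084])]
[]
[]
```

View pics/ts2.png

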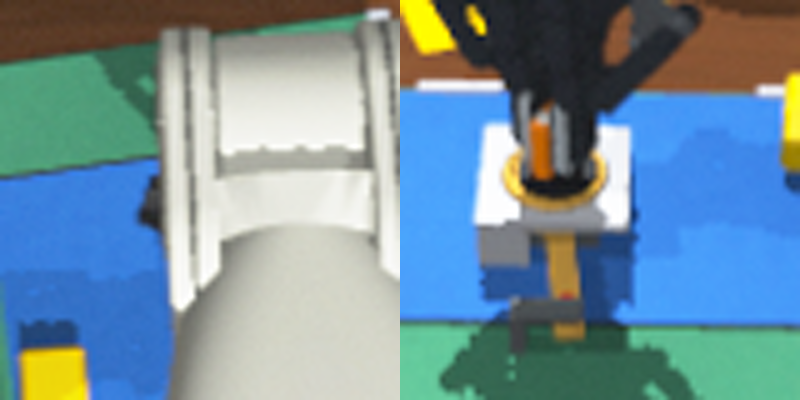

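The scene crop shows the tongue nearly under the keeper (its end at about (568,335)), roughly 0.1 rad short of home. Continuing in small steps.

Converted, 0.03 rad / 2 = 0.015.

```bash
echo '[0, 0, 0.015, 0, 0, 0, 0, 0, 0, 0.015, 0, 0, 0, 0]' > m.json && python3 -m jog m.json >/dev/null; python3 s.py
echo '[0, 0, 0.015, 0, 0, 0, 0, 0, 0, 0.015, 0, 0, 0, 0]' > m.json && python3 -m jog m.json >/dev/null; python3 s.py
echo '[0, 0, 0.01, 0, 0, 0, 0, 0, 0, 0.01, 0, 0, 0, 0]' > m.json && python3 -m jog m.json >/dev/null; python3 s.py
echo '[0, 0, 0.01, 0, 0, 0, 0, 0, 0, 0.01, 0, 0, 0, 0]' > m.json && python3 -m jog m.json >/dev/null; python3 s.py
```

```text
key lock ang -0.512 pos [0.5821 0.0164 0.1059] F [-0.6 -0.2  0.9] T [-0.007 -0.155 -0.02 ] q6 tau 0.099 grip 0.007979550738344495 59.09686088562012 10.975
key lock ang -0.542 pos [0.5821 0.0165 0.1059] F [-0.3 -0.   2.5] T [-0.075 -0.133  0.087] q6 tau 0.1 grip 0.007759507878618708 59.12441074848175 11.225
key lock ang -0.562 pos [0.5822 0.0164 0.1059] F [0.6 0.2 2.7] T [-0.127 -0.118  0.025] q6 tau 0.08 grip 0.007780511880005324 59.146714210510254 11.475
key lock ang -0.582 pos [0.5821 0.0164 0.1059] F [ 0.2 -0.4  2.9] T [-0.185 -0.187  0.078] q6 tau 0.079 grip 0.007253861060975348 59.166773557662964 11.725
```

Converted, 0.02 rad / 2 = 0.01.

```bash
cat > tg.py <<'E'
from h import *
q,e,g=snap("scene","sx")
# tongue top at z=.084: brass pixels beyond the housing, rays onto plane, line angle
m,_=blobs(q,(14,110,110),(28,255,255),4,(240,211,275,240))
v,u=np.nonzero(m); P=np.array([onz(g,a,b,.084)[:2] for a,b in zip(u,v)])
cen=np.median(P,0); near=P[P[:,0]>.612]
dv,_,_=np.linalg.svd((near-near.mean(0)).T@(near-near.mean(0)))
a=np.arctan2(*(near.mean(0)-[.5815,.0155])[::-1]); print("n",len(near),"tongue lock ang: centroid %.3f axis %.3f"%(a-.125,np.arctan(dv[1,0]/dv[0,0])-.125), near.mean(0))
E
python3 tg.py; python3 s.py
echo '[0, 0, 0.01, 0, 0, 0, 0, 0, 0, 0.01, 0, 0, 0, 0]' > m.json && python3 -m jog m.json >/dev/null; python3 s.py
echo '[0, 0, 0.01, 0, 0, 0, 0, 0, 0, 0.01, 0, 0, 0, 0]' > m.json && python3 -m jog m.json >/dev/null; python3 s.py; python3 tg.py
```

```text
n 68 tongue lock ang: centroid 0.013 axis 0.038 [0.63689159 0.02318777]
key lock ang -0.582 pos [0.5821 0.0164 0.1059] F [ 1.  -0.6  2.5] T [-0.222 -0.199  0.049] q6 tau 0.052 grip 0.008035953132333113 59.169092774391174 11.775
key lock ang -0.602 pos [0.5821 0.0164 0.1059] F [ 0.8 -1.9  1.9] T [-0.282 -0.192  0.09 ] q6 tau 0.081 grip 0.008072332736980516 59.19179856777191 12.025
key lock ang -0.622 pos [0.5822 0.0165 0.1059] F [ 1.4 -1.2  2.6] T [-0.356 -0.305  0.051] q6 tau 0.11 grip 0.008112178126708156 59.20076072216034 12.275
n 72 tongue lock ang: centroid -0.008 axis -0.015 [0.63727834 0.02207644]
```

Converted, 0.015 rad / 2 = 0.0075.

```bash
echo '[0, 0, 0.0075, 0, 0, 0, 0, 0, 0, 0.0075, 0, 0, 0, 0]' > m.json && python3 -m jog m.json >/dev/null; python3 s.py
echo '[0, 0, 0.0075, 0, 0, 0, 0, 0, 0, 0.0075, 0, 0, 0, 0]' > m.json && python3 -m jog m.json >/dev/null; python3 s.py; python3 tg.py
```

```text
key lock ang -0.637 pos [0.5822 0.0165 0.1059] F [ 0.9 -1.5  1.7] T [-0.358 -0.271  0.1  ] q6 tau 0.13 grip 0.008115279052877318 59.201844334602356 12.575
key lock ang -0.652 pos [0.5822 0.0165 0.1059] F [ 1.3 -2.4  2.5] T [-0.38  -0.341  0.101] q6 tau 0.164 grip 0.008047773843521578 59.20274555683136 12.825
n 71 tongue lock ang: centroid -0.006 axis -0.008 [0.63684731 0.02209501]
```

The key torque now rises while the tongue stays at lock angle ~-0.007, so it is home on its stop. Next I turn back and feel for the notch.

Converted, -0.0005 m / 0.75 = -0.0007, -0.08 rad / 2 = -0.04.

```bash
echo '[0, 0, -0.04, 0, 0, -0.0007, 0, 0, 0, -0.08, 0, 0, -0.0007, 0, 0, 0, -0.12, 0, 0, -0.0007, 0, 0, 0, -0.16, 0, 0, -0.0007, 0, 0, 0, -0.16, 0, 0, -0.0007, 0]' > m.json && python3 -m jog m.json >/dev/null; python3 s.py
echo '[0, 0, 0, 0, 0, -0.0013, 0, 0, 0, 0, 0, 0, -0.0027, 0, 0, 0, 0, 0, 0, -0.0027, 0]' > m.json && python3 -m jog m.json >/dev/null; python3 s.py
echo '[0, 0, 0, 0, 0, -0.0007, 0, 0, 0, 0, 0, 0, -0.0013, 0, 0, 0, 0, 0, 0, -0.0013, 0]' > m.json && python3 -m jog m.json >/dev/null; python3 s.py; python3 tg.py
```

```text
key lock ang -0.333 pos [0.5819 0.0165 0.1059] F [ 2.  -1.8 -0.1] T [-0.426 -0.381  0.066] q6 tau -0.16 grip 0.007989453137824093 58.912619948387146 13.5
key lock ang -0.332 pos [0.5815 0.0164 0.1079] F [ 1.2 -3.2 -2.3] T [-0.596 -0.298  0.017] q6 tau 0.006 grip 0.008038024198812483 58.518004417419434 13.875
key lock ang -0.332 pos [0.5815 0.0164 0.1082] F [  3.2  -2.5 -10.2] T [-0.769 -0.66  -0.007] q6 tau 0.0 grip 0.007907811757590654 58.18695545196533 14.25
n 72 tongue lock ang: centroid -0.008 axis -0.015 [0.63727834 0.02207644]
```

Converted, 0.0004 m / 0.75 = 0.0005, -0.1 rad / 2 = -0.05.

```bash
echo '[0, 0, -0.025, 0, 0, 0.0005, 0, 0, 0, -0.05, 0, 0, 0.0005, 0, 0, 0, -0.05, 0, 0, 0.0005, 0]' > m.json && python3 -m jog m.json >/dev/null; python3 s.py
echo '[0, 0, -0.02, 0, 0, 0, 0, 0, 0, -0.04, 0, 0, 0, 0, 0, 0, -0.04, 0, 0, 0, 0]' > m.json && python3 -m jog m.json >/dev/null; python3 s.py
echo '[0, 0, -0.02, 0, 0, 0, 0, 0, 0, -0.04, 0, 0, 0, 0, 0, 0, -0.04, 0, 0, 0, 0]' > m.json && python3 -m jog m.json >/dev/null; python3 s.py
```

```text
key lock ang -0.233 pos [0.5812 0.0161 0.1082] F [ 1.6 -4.8 -9.5] T [-0.967 -0.24   0.021] q6 tau -0.127 grip 0.007791432031821066 58.39576184749603 14.675
key lock ang -0.153 pos [0.5812 0.0161 0.1083] F [ 0.4 -4.8 -9.6] T [-1.07  -0.165 -0.041] q6 tau -0.107 grip 0.007903839821526336 58.353331089019775 15.05
key lock ang -0.073 pos [0.5812 0.0162 0.1084] F [-0.1 -5.1 -9.7] T [-1.186 -0.049 -0.035] q6 tau -0.117 grip 0.00761629986290713 58.32673966884613 15.425
```

Converted, -0.0007 m / 0.75 = -0.0009, 0.0003 m / 0.75 = 0.0004, -0.08 rad / 2 = -0.04.

```bash
echo '[0, 0, -0.02, 0, -0.0009, 0.0004, 0, 0, 0, -0.04, 0, -0.0009, 0.0004, 0, 0, 0, -0.04, 0, -0.0009, 0.0004, 0]' > m.json && python3 -m jog m.json >/dev/null; python3 s.py
echo '[0, 0, -0.02, 0, 0, 0, 0, 0, 0, -0.04, 0, 0, 0, 0, 0, 0, -0.04, 0, 0, 0, 0]' > m.json && python3 -m jog m.json >/dev/null; python3 s.py
echo '[0, 0, -0.02, 0, 0, 0, 0, 0, 0, -0.04, 0, 0, 0, 0, 0, 0, -0.04, 0, 0, 0, 0]' > m.json && python3 -m jog m.json >/dev/null; python3 s.py
```

```text
key lock ang 0.007 pos [0.5813 0.016  0.1084] F [-0.5 -4.1 -9.5] T [-0.921  0.264 -0.032] q6 tau -0.121 grip 0.008026837839947124 58.693851828575134 15.8
key lock ang 0.087 pos [0.5815 0.0159 0.1085] F [-1.  -4.1 -8.2] T [-0.928  0.326 -0.016] q6 tau -0.121 grip 0.007825654786670232 58.71177792549133 16.175
key lock ang 0.167 pos [0.5817 0.016  0.1087] F [-1.1 -4.3 -6.8] T [-0.922  0.399 -0.009] q6 tau -0.117 grip 0.008005151577655944 58.873432874679565 16.55
```

Converted, -0.0005 m / 0.75 = -0.0007, -0.08 rad / 2 = -0.04.

```bash
echo '[0, 0, -0.02, 0, -0.0007, 0, 0, 0, 0, -0.04, 0, -0.0007, 0, 0, 0, 0, -0.04, 0, -0.0007, 0, 0]' > m.json && python3 -m jog m.json >/dev/null; python3 s.py
echo '[0, 0, -0.02, 0, 0, 0, 0, 0, 0, -0.04, 0, 0, 0, 0, 0, 0, -0.04, 0, 0, 0, 0]' > m.json && python3 -m jog m.json >/dev/null; python3 s.py
python3 tg.py
```

```text
key lock ang 0.247 pos [0.5829 0.0167 0.1096] F [-1.2  0.7 -2.1] T [0.051 0.427 0.071] q6 tau -0.054 grip 0.00790383661269009 59.696200489997864 16.925
key lock ang 0.327 pos [0.5833 0.0164 0.1101] F [-0.4 -0.4  0.2] T [-0.011  0.335  0.008] q6 tau -0.072 grip 0.007846059510557725 59.72409546375275 17.3
n 71 tongue lock ang: centroid -0.008 axis -0.015 [0.63722242 0.02207603]
```

The pull went from -7 N to 0 and the tool rose, so this is the notch. Lifting gently.

Converted, -0.002 m / 0.75 = -0.0027, -0.001 m / 0.75 = -0.0013.

```bash
echo '[0, 0, 0, 0, 0, -0.0013, 0, 0, 0, 0, 0, 0, -0.0027, 0, 0, 0, 0, 0, 0, -0.0027, 0]' > m.json && python3 -m jog m.json >/dev/null; python3 s.py
```

```text
key lock ang 0.328 pos [0.5828 0.0158 0.1111] F [-0.9  0.8  0.5] T [ 0.278 -0.054 -0.017] q6 tau 0.015 grip 0.007999258912958244 59.88042175769806 17.725
```

Converted, -0.002 m / 0.75 = -0.0027, -0.001 m / 0.75 = -0.0013.

```bash
echo '[0, 0, 0, 0, 0, -0.0013, 0, 0, 0, 0, 0, 0, -0.0027, 0, 0, 0, 0, 0, 0, -0.0027, 0]' > m.json && python3 -m jog m.json >/dev/null; python3 s.py
echo '[0, 0, 0, 0, 0, -0.002, 0, 0, 0, 0, 0, 0, -0.004, 0, 0, 0, 0, 0, 0, -0.004, 0]' > m.json && python3 -m jog m.json >/dev/null; python3 s.py
```

```text
key lock ang 0.328 pos [0.5821 0.0154 0.1126] F [-0.7  0.   0. ] T [0.229 0.116 0.01 ] q6 tau 0.013 grip 0.008112958639735988 59.83761370182037 18.1
key lock ang 0.328 pos [0.5821 0.0154 0.1157] F [-0.8  0.9  0.4] T [0.25  0.239 0.039] q6 tau 0.015 grip 0.007966533104274429 59.83638346195221 18.475
```

Converted, -0.006 m / 0.75 = -0.008, -0.004 m / 0.75 = -0.0053.

```bash
echo '[0, 0, 0, 0, 0, -0.0027, 0, 0, 0, 0, 0, 0, -0.0053, 0, 0, 0, 0, 0, 0, -0.008, 0, 0, 0, 0, 0, 0, -0.008, 0]' > m.json && python3 -m jog m.json >/dev/null; python3 s.py
echo '[0, 0, 0, 0, 0, -0.004, 0, 0, 0, 0, 0, 0, -0.008, 0, 0, 0, 0, 0, 0, -0.0133, 0, 0, 0, 0, 0, 0, -0.02, 0, 0, 0, 0, 0, 0, -0.0267, 0, 0, 0, 0, 0, 0, -0.04, 0, 0, 0, 0, 0, 0, -0.0667, 0, 0, 0, 0, 0, 0, -0.0933, 0, 0, 0, 0, 0, 0, -0.1067, 0, 0, 0, 0, 0, 0, -0.1067, 0]' > m.json && python3 -m jog m.json >/dev/null; python3 s.py
python3 - <<'E'
from h import *
p,d,c=snap("scene","s3"); cv2.imwrite("pics/s3c.png",cv2.resize(p[90:250,100:300],(750,600),interpolation=2)[:,:,::-1])
p,d,c=load("w2")
m=None
o_,_=ray(c,0,0);vv,uu=np.mgrid[0:420,0:560];K,R=c["mtx"],c["R"]
X=np.stack([(uu-K[0,2])/K[0,0]*d,(vv-K[1,2])/K[1,1]*d,d],-1)@R+o_
m=(X[...,2]>.03)&(X[...,2]<.06)&(np.hypot(X[...,0]-.53,X[...,1]+.266)<.07); print("cup w2",m.sum(),cv2.minEnclosingCircle(X[m][:,:2].astype(np.float32)),X[m][:,2].max())
o=get_obs();print(Rn.from_quat(o["tool_rot"]).as_matrix().round(3))
E
```

```text
key lock ang 0.328 pos [0.5828 0.0151 0.1221] F [-0.   0.   0.1] T [-0.019 -0.042 -0.021] q6 tau 0.0 grip 0.008072088310670179 59.83217775821686 18.975
key lock ang 0.328 pos [0.5828 0.0154 0.2026] F [-0.2 -0.2 -1. ] T [0.019 0.022 0.038] q6 tau -0.0 grip 0.007832898096804479 59.853233098983765 20.225
cup w2 1266 ((0.532397449016571, -0.26093432307243347), 0.0447799377143383) 0.0462758608290445
[[-0.899 -0.438  0.   ]
 [-0.438  0.899  0.   ]
 [-0.    -0.    -1.   ]]
```

View pics/s3c.png

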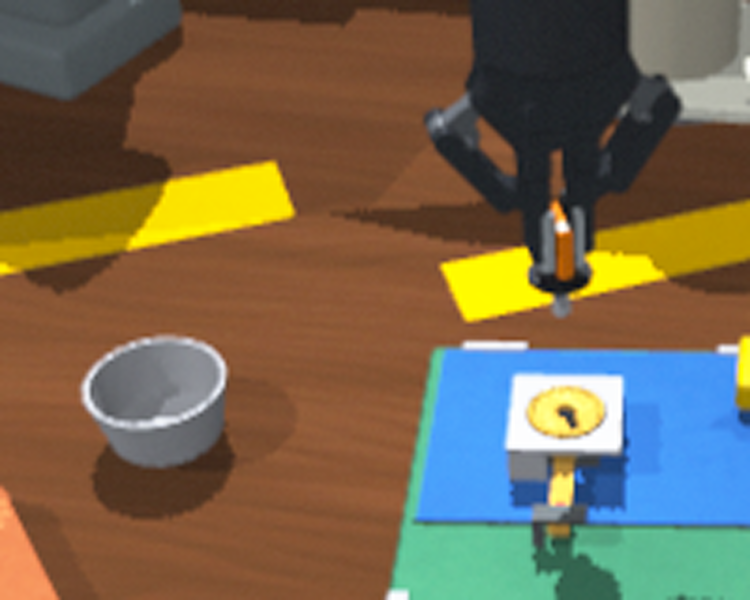

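The crop shows the key out in the gripper with its tip at (560,305), an empty keyhole, the tongue under the keeper at (562,520) and the cup at (157,400). Two views put the cup at (0.532, -0.262) with its rim at 0.044. Carrying the key over.

Converted, -0.2271 m / 0.75 = -0.3028, 0.1672 m / 0.75 = 0.2229.

```bash
echo '[0, 0, 0, 0.04, -0.0544, 0, 0, 0, 0, 0, 0.08, -0.1087, 0, 0, 0, 0, 0, 0.12, -0.1631, 0, 0, 0, 0, 0, 0.16, -0.2173, 0, 0, 0, 0, 0, 0.2, -0.2717, 0, 0, 0, 0, 0, 0.2229, -0.3028, 0, 0, 0, 0, 0, 0.2229, -0.3028, 0, 0, 0, 0, 0, 0.2229, -0.3028, 0, 0, 0, 0, 0, 0.2229, -0.3028, 0, 0]' > m.json && python3 -m jog m.json >/dev/null; python3 s.py
python3 - <<'E'
from h import *
o=get_obs();M=Rn.from_quat(o["tool_rot"]).as_matrix()
p,d,c=snap("wrist","w4")
o_,_=ray(c,0,0);vv,uu=np.mgrid[0:420,0:560];K,R=c["mtx"],c["R"]
X=np.stack([(uu-K[0,2])/K[0,0]*d,(vv-K[1,2])/K[1,1]*d,d],-1)@R+o_
m=(d>0)&(X[...,2]>.036)&(X[...,2]<.052)&(np.hypot(X[...,0]-.532,X[...,1]+.262)<.06)
C=cv2.minEnclosingCircle(X[m][:,:2].astype(np.float32)); print("cup",m.sum(),C,"tool err",M.T@(np.r_[C[0],.042]-o["eef_pos"]))
cv2.imwrite("pics/w4v.png",p[:,:,::-1])
E
```

```text
key lock ang 0.330 pos [ 0.5315 -0.2607  0.2013] F [ 0.6  0.5 -0. ] T [0.018 0.032 0.059] q6 tau 0.002 grip 0.00799017997420978 59.87683653831482 21.4
cup 1332 ((0.5322889685630798, -0.2615036368370056), 0.044833194464445114) tool err [-0.00040998 -0.0011406   0.15930139]
```

View pics/w4v.png

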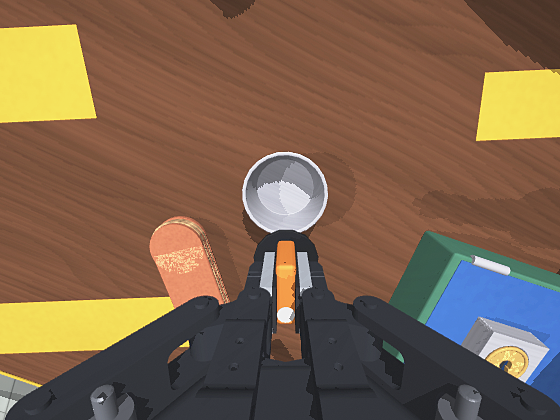

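The wrist view shows the cup's mouth centred near (285,193), in line with the gripped key, and the tool is within about 1 mm of the cup's axis. Lowering.

Converted, 0.157 m / 0.75 = 0.2093, 0.155 m / 0.75 = 0.2067.

```bash
echo '[0, 0, 0, 0, -0.0013, 0.0533, 0, 0, 0, 0, 0, -0.0013, 0.1067, 0, 0, 0, 0, 0, -0.0013, 0.1467, 0, 0, 0, 0, 0, -0.0013, 0.18, 0, 0, 0, 0, 0, -0.0013, 0.1973, 0, 0, 0, 0, 0, -0.0013, 0.2067, 0, 0, 0, 0, 0, -0.0013, 0.2093, 0, 0, 0, 0, 0, -0.0013, 0.2093, 0]' > m.json && python3 -m jog m.json >/dev/null; python3 s.py
```

```text
key lock ang 0.328 pos [ 0.5324 -0.2631  0.0454] F [ 0.7 -0.6 -1.1] T [ 0.031 -0.012 -0.051] q6 tau 0.0 grip 0.00808064078215876 59.852081537246704 22.45
```

Converted, 0.003 m / 0.75 = 0.004, 0.002 m / 0.75 = 0.0027.

```bash
echo '[0, 0, 0, 0, 0, 0.0027, 0, 0, 0, 0, 0, 0, 0.004, 0, 0, 0, 0, 0, 0, 0.004, 0]' > m.json && python3 -m jog m.json >/dev/null; python3 s.py
echo '[0, 0, 0, 0, 0, 0.0027, 0, 0, 0, 0, 0, 0, 0.0027, 0, 0, 0, 0, 0, 0, 0.0027, 0]' > m.json && python3 -m jog m.json >/dev/null; python3 s.py
```

```text
key lock ang 0.328 pos [ 0.5317 -0.2629  0.0417] F [-0.7  0.2 -0.4] T [0.042 0.02  0.055] q6 tau 0.0 grip 0.007741345192468708 59.85183298587799 22.825
key lock ang 0.328 pos [ 0.5318 -0.2629  0.0395] F [ 0.3  0.  -0.7] T [ 0.002 -0.026 -0.005] q6 tau -0.0 grip 0.008123814825774 59.851627349853516 23.2
```

Tip is about 1–2 mm above the floor. Opening gently, then lifting away.

Careful with the scale: shifts go in shares of 750 mm and turns go in shares of 2 rad. That gives: -0.15 m / 0.75 = -0.2, -0.12 m / 0.75 = -0.16.

```bash
echo '[0, 0, 0, 0, 0, 0, 0.012, 0, 0, 0, 0, 0, 0, 0.016, 0, 0, 0, 0, 0, 0, 0.02, 0, 0, 0, 0, 0, 0, 0.024, 0, 0, 0, 0, 0, 0, 0.028, 0, 0, 0, 0, 0, 0, 0.03, 0, 0, 0, 0, 0, 0, 0.03]' > m.json && python3 -m jog m.json >/dev/null; python3 s.py
echo '[0, 0, 0, 0, 0, -0.0067, 0.03, 0, 0, 0, 0, 0, -0.0133, 0.03, 0, 0, 0, 0, 0, -0.0267, 0.03, 0, 0, 0, 0, 0, -0.04, 0.03, 0, 0, 0, 0, 0, -0.0667, 0.03, 0, 0, 0, 0, 0, -0.1067, 0.03, 0, 0, 0, 0, 0, -0.16, 0.03, 0, 0, 0, 0, 0, -0.2, 0.03, 0, 0, 0, 0, 0, -0.2, 0.03, 0, 0, 0, 0, 0, -0.2, 0.03]' > m.json && python3 -m jog m.json >/dev/null; python3 s.py
python3 - <<'E'
from h import *
a,_,_=snap("wrist","w5"); b,_,_=snap("scene","s5")
cv2.imwrite("pics/f.png",np.hstack([cv2.resize(a[120:270,210:360],(400,400),interpolation=2),cv2.resize(b[150:250,90:190],(400,400),interpolation=2)])[:,:,::-1])
E
python3 tg.py
```

```text
key lock ang 0.328 pos [ 0.5318 -0.2629  0.0396] F [0.4 0.9 0.6] T [-0.021 -0.023 -0.036] q6 tau 0.0 grip 0.029670722965574766 0.0 24.075
key lock ang 0.328 pos [ 0.5314 -0.2627  0.1893] F [ 0.2 -0.6  0.1] T [0.003 0.009 0.009] q6 tau -0.0 grip 0.030048267448020766 0.0 25.325
n 74 tongue lock ang: centroid -0.004 axis -0.009 [0.6373112  0.02229171]
```

View pics/f.png

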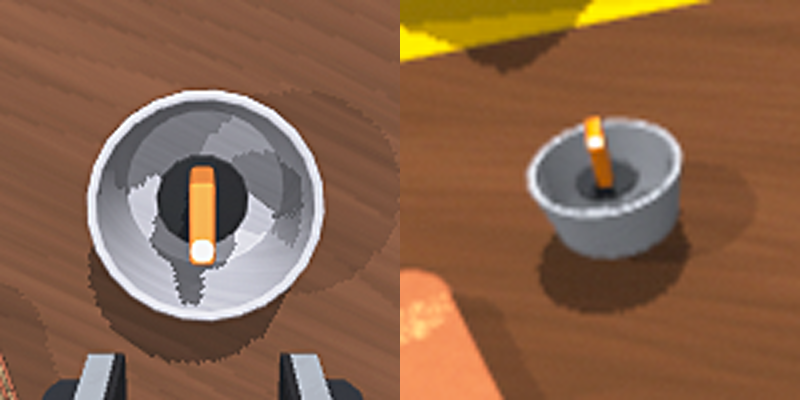

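The key stands upright in the middle of the cup ((202,205) in the wrist crop, (600,155) in the scene crop). The cup hasn't moved and the tongue still measures home, so I'm handing in.

```bash
python3 -c "
from workcell import workorder
print(workorder.job_done())"
```

```text
the job is handed in; nothing more can be done
None
```

I locked the chest with the tongue fully home, drew the key out at about 0.3 rad lock angle and stood it in the steel cup, then handed the job in at about 25 s; no verdict was returned.

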